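# Clamp the dish and fire the disc dispenser

## Robot

A 6-joint arm with a two-finger parallel gripper is mounted at the origin on the work surface. World frame = base frame: x ahead of the robot, y to its left, z up, the work surface at z = 0. Lengths are in m, angles in rad, forces in N, time in s.
With the tool pointing down it reaches from about 0.35 to 0.975 m from the base axis. Payload 4.9 kg.
Tool frame: the origin (TCP) lies on the centre line of the jaws, within the pads' length; the fingertips stand 8 mm ahead of it and the grasp point (between the pads) lies 11 mm behind it; z points along the fingers, y is the direction in which the jaws open and shut (so a half turn about z gives the same grasp; the last joint's range is limited). The gripper opens to 85 mm and grips with 20 to 120 N. Pads are 22 mm wide; open, the fingers measure 114 mm over their backs; the gripper's body (76 mm by 85 mm) begins 54 mm behind the grasp point. The pads swing forward as they close: fully open they stand 13 mm farther back than shut.
Start: joints at [1.036, 0.053, 1.613, -0, 1.476, -0.119], TCP at [0.252, 0.572, 0.239] pointing down, gripper open.
Joint ranges: [-3.01, 3.01], [-1.01, 2.22], [0.06, 2.58], [-1.02, 4.17], [0.09, 2.62], [-3.14, 3.14]. Speed limits (rad/s): [2.57, 2.57, 3.14, 3.14, 3.14, 3.14].

## Interface

Orientations are given as a rotation vector (axis times angle).
In Python, from station import get_obs, get_image, calibration, finish_job gives the robot as it stands. The module is installed in compiled form; this text tells all that it offers.
- The arm moves only by the shell command python3 -m jog 'ROWS' [FORCE]. ROWS is JSON, a list of rows, each a list of 7 numbers: the shift along the tool's x, y, z in cm, then the turn, a rotation vector about the tool's x, y, z in rad, then the closure in counts, from 0 (fully open) to 255 (shut). In form: [[dx, dy, dz, ax, ay, az, jaw], ...]. A call has 1 to 8 rows; each row is the pose to reach, as a shift and turn from the pose measured when the call began, along the tool's axes at that moment; what a row does not reach only later rows make up. A row lasts 1/12 s, in which the tool goes at most 41.7 mm and 7.16 degrees, less where a joint would pass 70% of its speed; a pose out of reach is approached as far as the arm can. A call with a gripper value outside its range is refused whole. The fingers move at their own pace and stop on an object; FORCE is the grip in N (left out, the last holds). Time passes only in rows, so rows that repeat a pose let the fingers close. It gives the time, the measured TCP pose, the force and the opening at its end, in the units of the state.
- get_obs(): the state, without advancing time (a new reading comes with each control period).
- get_image(name): name is "side" or "top" or "wrist"; returns the picture (400x640x3 uint8, red, green, blue); there is no depth.
- calibration(name): a dict with "vfov" (degrees; the focal length in pixels is half the picture's height over the tangent of half this angle, whatever the lens; pixels are square), "cx", "cy" (the principal point, pixels), "R" (3x3) and "t" (3): a world point X has camera coordinates R X + t. Camera axes: x right, y down, z forward; pixel columns grow to the right and rows downward; lengths in m; the calibration is good to about 2 mm. A picture is of the moment at which its call begins: read the wrist's pose just before it. calibration takes no time and is no camera call; for the wrist camera it gives the pose at the moment of the call.
- finish_job(): hands the job in, once; it reports no verdict.
The state is a dict: "t": time; "q": joint angles; "dq": joint speeds; "effort": joint torques, N m; "tool_pos": TCP position; "tool_rot": TCP orientation; "contact_force": force on the tool from outside, world axes, zero at the start; "wrist_torque": the same for the moment, N m; "opening": finger opening in m.
Only numpy, scipy, OpenCV 4.12 (cv2) and the standard library are available. Lean on these libraries where they do the work, as an engineer would, in place of code of your own. Each camera call takes 0.05 s, during which the arm holds its last target. There are 200 camera calls.

## Task

The culture dish sits under the disc dispenser. First clamp it by turning the black cam handle clockwise until the cam's high point bears squarely on the sprung jaw (handle pointing straight at the dispenser), and leave it there; then press the dispenser's plunger all the way down to its stop, hold it there a moment, and let it spring fully back up. Do not push the plunger before the dish is clamped, and leave the flask, the jar and the spare dish where they are.

Things in the scene. Friction and masses are not known exactly. Their poses are not given: they have to be found in the camera images.
- station: Fixed disc dispenser station: aluminium plate 200 (x) x 310 (y) x 16 mm, origin at bench level under it, z up. In its frame the cam axis is at x 0, y -85 mm, the plunger axis at x 0, y +75 mm over the dish (90 mm across). White magazine over the dish: 100 mm across, 75 to 115 mm high, grey tubes up to 140 mm; dark column on its +x side. Jaw and guide between cam and dish: under 35 mm high.
- plunger_top (a point): Centre of the flat top of the plunger head, a black round mushroom 46 mm across; 190 mm above the bench when up. It moves straight down with the plunger; nothing stands higher on the station.
- plunger (a joint): Travel of the plunger in m: 0 up, 0.020 down on its hard stop. A spring pushes it back up by itself: about 4 N to start it, about 10 N at the stop.
- cam_grip (a point): Point on the cam's upright axis, half-way up its black bar handle, 58 mm above the bench. Handle 14 mm wide, 84 long, 36 high (40 to 76 mm above the bench); it reaches 62 mm from the axis towards the cam's high side (this point's -x) and 22 mm the other way. Under it a steel disc 56 mm across, 14 mm off the axis towards the long end, top 36 mm above the bench.
- cam (a joint): Cam angle in rad, growing clockwise seen from above. 0: handle's long end points along the station's -x. 1.571 (pi/2): it points along the station's +y, at jaw and dish, and the cam's high point bears on the jaw. Range -0.3 to 2.4, no stop or click at the high point. Stays where left; friction plus jaw spring take about 0.2 N m.
- jaw_face (a point): Centre of the flat steel face (44 mm wide) of the sprung jaw against which the cam runs, 25 mm above the bench. The cam first touches it at about 0.8 rad and pushes the jaw along the station's +y, 4 mm at the high point, where its grey pad meets the dish.
- jaw (a joint): Travel of the sprung jaw in m along the station's +y: 0 at rest, 0.004 when the cam's high point bears on it. The spring pushes it back with 3 to 6.5 N.
- flask: Loose amber conical flask, 84 mm across and 125 mm high; origin at the centre of its underside. Bystander.
- jar: Loose glass jar with a metal cap, 68 mm across and 95 mm high; origin at the centre of its underside. Bystander.
- spare_dish: Loose covered spare dish, 94 mm across and 18 mm high; origin at the centre of its underside. Bystander.

How it is judged:
By the outcome, as a careful person would: the job done as asked, in the order asked, and still so for the second after the job is handed in, with the robot touching nothing.
It also fails if it takes over 48 s, if anything falls off the work surface, if the arm or the gripper's body presses on something with over 40 N, if the wrist force passes 120 N, or if a joint passes its speed limit or range.

## Working session

There is one attempt and no reset: what is moved stays moved. The work goes in short steps, Python scripts to look and compute and a shell command to move; the robot and the scene stay as the last step left them, time stands still between calls to the robot, and variables do not carry over. Pictures are saved under pics/ and viewed, about 8 in all and at most 12, crops included, and the job is handed in when it is done.

```bash
mkdir -p pics; cat > h.py <<'E'
import numpy as np,cv2
from station import *
def cam(n):
    c=calibration(n);f=200/np.tan(np.radians(c['vfov'])/2);return f,c['cx'],c['cy'],np.array(c['R']),np.array(c['t'])
def proj(n,X,c=None):
    f,cx,cy,R,t=c or cam(n);p=R@np.array(X,float)+t;return f*p[0]/p[2]+cx,f*p[1]/p[2]+cy
def back(n,u,v,z,c=None):
    f,cx,cy,R,t=c or cam(n);d=R.T@np.array([(u-cx)/f,(v-cy)/f,1]);o=-R.T@t;return o+d*(z-o[2])/d[2]
def save(n,f):
    cv2.imwrite('pics/'+f,get_image(n)[:,:,::-1])
E
python3 - <<'E'
from h import *
for n in('side','top'):
    save(n,n+'1.png');f,cx,cy,R,t=cam(n);print(n,f,cx,cy,-R.T@t,R.tolist())
print(get_obs())
E
```

```text
side 464.62534931932385 322.9947512155346 206.77314664473727 [ 0.61370032 -1.11390228  0.86163872] [[0.9985834978129241, -0.05116562732461402, -0.014597139315113087], [-0.03939537747380943, -0.5265968053802529, -0.8492018657521944], [0.03576313925541465, 0.8485740292654441, -0.5278665690558619]]
top 402.3918835332238 319.1746751463176 197.51968382607137 [0.42674333 0.02585599 1.19968273] [[0.009951269462188592, -0.9997615484577584, -0.019437552866459033], [-0.9815878407001257, -0.006058565934118141, -0.19091517689405005], [0.19075188918004293, 0.020979513916376154, -0.9814140699878299]]
{'t': 0.1, 'q': array([ 1.03599027e+00,  5.32934357e-02,  1.61417304e+00,  7.58375326e-06,
        1.47600409e+00, -1.19020999e-01]), 'dq': array([-0.00193976, -0.00242832, -0.00351234,  0.00024368,  0.00138615,
        0.00024383]), 'effort': array([ 4.64693749e-04, -3.94901597e+01, -3.71363032e+01, -1.32874502e-04,
        3.94620394e-03, -2.57784343e-06]), 'tool_pos': array([0.25216676, 0.57126324, 0.23817457]), 'tool_rot': array([-6.48294197e-01, -3.07334959e+00,  2.78923054e-03]), 'contact_force': array([ 0.22154118, -0.50801926, -0.87100438]), 'wrist_torque': array([ 0.08015741, -0.01367182, -0.02661776]), 'opening': 0.08547063061528432}
```

View pics/top1.png

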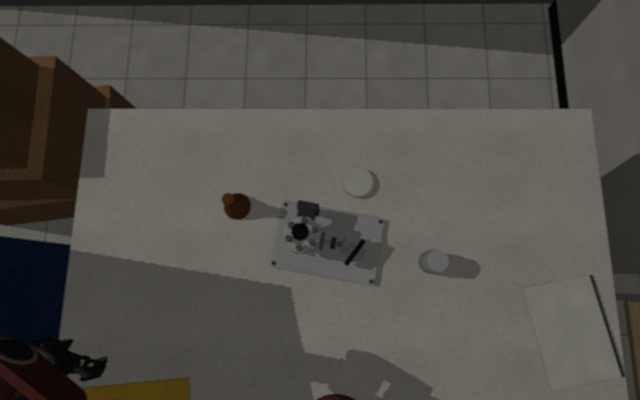

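View pics/side1.png

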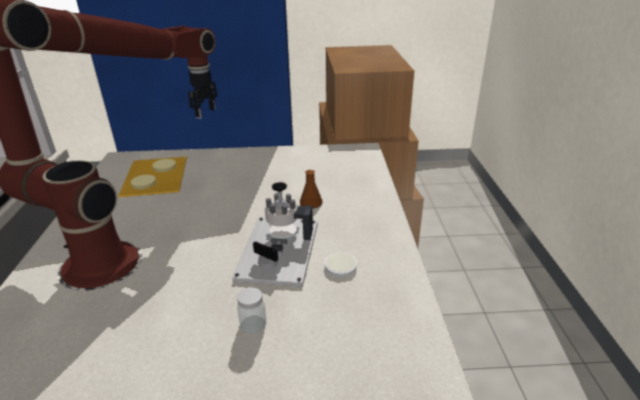

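The top view shows the station plate with corners near (284,201), (388,218), (378,285) and (272,265), the plunger head at (300,231) and the handle running (347,263) to (363,241). I'll enlarge that area.

```bash
python3 - <<'E'
import cv2,numpy as np
a=cv2.imread('pics/top1.png')[190:295,262:397]
b=cv2.imread('pics/side1.png')[175:290,225:330]
a=cv2.resize(a,None,fx=5.5,fy=5.5,interpolation=3)
cv2.imwrite('pics/c1.png',np.clip(a*1.5,0,255).astype('uint8'))
E
```

```text
(no output)
```

View pics/c1.png

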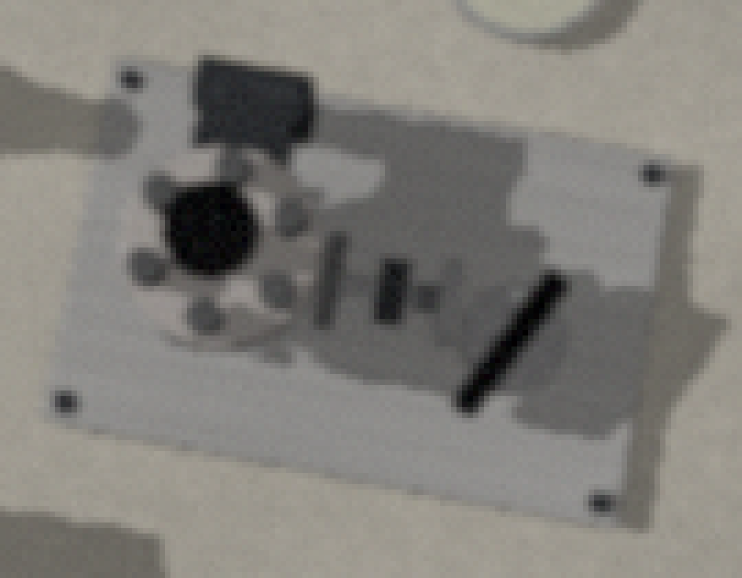

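Crop (×5.5, origin 262,190): bolts at (131,79), (653,174), (600,502), (65,402); plunger head at (210,229); handle ends at (553,280) and (468,405).

```bash
cat >> h.py <<'E'
E
python3 - <<'E'
from h import *
P=lambda u,v,z:back('top',262+(u+.5)/5.5-.5,190+(v+.5)/5.5-.5,z)
b=[P(*p,.018) for p in((131,79),(653,174),(600,502),(65,402))]
c=sum(b)/4;print('bolts',np.round(b,4).tolist(),'c',c)
yd=(b[0]-b[1]+b[3]-b[2]);xd=(b[0]-b[3]+b[1]-b[2])
print(np.linalg.norm(yd)/2,np.linalg.norm(xd)/2)
th=np.arctan2(yd[1],yd[0])-np.pi/2;th2=np.arctan2(xd[1],xd[0]);print('yaw',th,th2)
th=(th+th2)/2
ex=np.array([np.cos(th),np.sin(th),0]);ey=np.array([-np.sin(th),np.cos(th),0])
c[2]=0
pl=c+.075*ey;ca=c-.085*ey
print('plunger',pl,'from head',P(210,229,.19),'cam',ca)
h=[P(553,280,.076),P(468,405,.076)]
print('handle ends in station',[((np.dot(q-ca,ex)).round(4),(np.dot(q-ca,ey)).round(4)) for q in h])
for n,X in(('side',pl+[0,0,.19]),('side',ca+[0,0,.076])):print(proj(n,X))
o=get_obs();from scipy.spatial.transform import Rotation as R
print(R.from_rotvec(o['tool_rot']).as_matrix())
E
```

```text
bolts [[0.6362, 0.1518, 0.018], [0.5863, -0.13, 0.018], [0.4137, -0.0991, 0.018], [0.4626, 0.1823, 0.018]] c [0.52471079 0.02624983 0.018     ]
0.28590051570852326 0.1757799993971575
yaw -0.17367946229247622 -0.17522012234736398
plunger [0.53772826 0.10011149 0.        ] from head [0.53622239 0.0954437  0.19      ] cam [ 0.50995765 -0.05746006  0.        ]
handle ends in station [(np.float64(0.0162), np.float64(-0.0107)), (np.float64(-0.0531), np.float64(0.0208))]
(np.float64(279.90216635740137), np.float64(184.60224302191034))
(np.float64(271.0475659925375), np.float64(247.6161977975991))
[[-9.14799107e-01  4.03907992e-01 -9.63615328e-04]
 [ 4.03909075e-01  9.14797716e-01 -1.61184069e-03]
 [ 2.30477764e-04 -1.86372340e-03 -9.99998237e-01]]
```

Bolts and handle agree: handle at about 0.43 rad, cam axis ≈ (0.510,−0.058), plunger ≈ (0.537,0.098). I'll move above the cam now.

```bash
cat >> h.py <<'E'
from scipy.spatial.transform import Rotation as Ro
def go(x,y,z,yawdeg):
    "rows (cm, rad) to a TCP pose pointing straight down, tool y at yawdeg"
    o=get_obs();A=Ro.from_rotvec(o['tool_rot']);a=np.radians(yawdeg)
    yv=np.array([np.cos(a),np.sin(a),0]);zv=np.array([0,0,-1.]);B=Ro.from_matrix(np.c_[np.cross(yv,zv),yv,zv])
    d=A.inv().apply(np.array([x,y,z])-o['tool_pos'])*100;r=(A.inv()*B).as_rotvec()
    print('rows',d.round(2),r.round(3),'| t',round(o['t'],2),'pos',o['tool_pos'].round(4),'F',o['contact_force'].round(1),'op',round(o['opening'],4))
E
python3 -m jog '[[0,0,-7,0,0,0,0],[0,0,-7,0,0,0,0],[-49,-47,-7,0,0,0.188,0],[-49,-47,-7,0,0,0.188,0],[-49,-47,-7,0,0,0.188,0],[-49,-47,-7,0,0,0.188,0],[-49,-47,-7,0,0,0.188,0],[-49,-47,-7,0,0,0.188,0]]'
python3 -c "
from h import *
go(.50,-.057,.31,55.4)"
```

```text
t: 0.77
tool_pos: [0.3474, 0.3383, 0.3079]
tool_rot: [-0.933, -2.999, 0.004]
contact_force: [1.4, -0.1, 0.5]
opening: 0.0853
rows [-34.99 -23.9   -0.15] [-0.002  0.     0.001] | t 0.77 pos [0.3474 0.3383 0.3079] F [ 1.4 -0.1  0.5] op 0.0853
```

```bash

python3 -m jog '[[-35,-23.9,0,0,0,0,0],[-35,-23.9,0,0,0,0,0],[-35,-23.9,0,0,0,0,0],[-35,-23.9,0,0,0,0,0],[-35,-23.9,0,0,0,0,0],[-35,-23.9,0,0,0,0,0],[-35,-23.9,0,0,0,0,0],[-35,-23.9,0,0,0,0,0]]'
python3 -m jog '[[-9,-6,0,0,0,0,0],[-9,-6,0,0,0,0,0],[-9,-6,0,0,0,0,0],[-9,-6,0,0,0,0,0],[-9,-6,0,0,0,0,0]]'
python3 -c "
from h import *
go(.50,-.057,.31,55.4)
w=cam('wrist');np.save('w.npy',np.array(w,dtype=object),allow_pickle=True)
save('wrist','w1.png')
th=-.1744
for X in((.51,-.0575,.076),(.537,.098,.19)):print(proj('wrist',X,w))"
```

```text
t: 1.43
tool_pos: [0.467, 0.027, 0.3082]
tool_rot: [-0.933, -2.999, 0.003]
contact_force: [-0.2, 0.7, 0.5]
opening: 0.0853
t: 1.85
tool_pos: [0.5069, -0.0746, 0.3074]
tool_rot: [-0.937, -2.996, 0.003]
contact_force: [0.4, 0.5, 0.2]
opening: 0.0852
rows [ 1.57  1.05 -0.26] [-0.003 -0.002 -0.002] | t 1.85 pos [ 0.5069 -0.0746  0.3074] F [0.4 0.5 0.2] op 0.0852
(np.float64(334.31574068663576), np.float64(159.4357363552187))
(np.float64(549.3177840965315), np.float64(96.84984756591574))
```

View pics/w1.png

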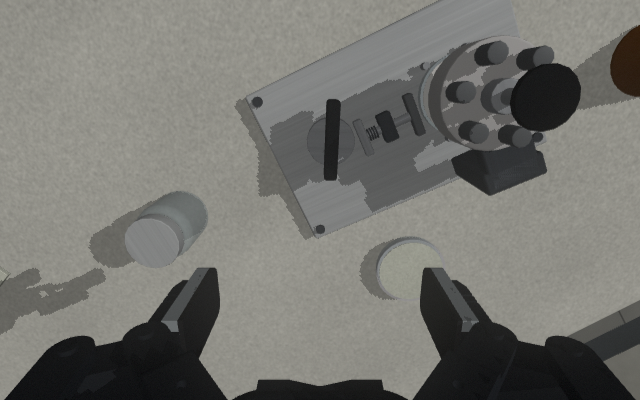

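Wrist view: handle top runs from (333,99) (long end) to (330,180); plunger head centre at (546,97); bolts at (257,102) and (320,229).

```bash
python3 - <<'E'
from h import *
im=cv2.imread('pics/w1.png');w=tuple(np.load('w.npy',allow_pickle=True))
g=im.max(axis=2)
def blob(x0,y0,x1,y1,th):
    m=(g[y0:y1,x0:x1]<th).astype('uint8');n,l,s,c=cv2.connectedComponentsWithStats(m);k=1+s[1:,4].argmax()
    pts=np.argwhere(l==k)[:,::-1]+[x0,y0];return pts.astype(np.float32)
h=blob(315,85,350,195,35);print(cv2.minAreaRect(h),len(h))
p=blob(505,55,590,140,22);print(cv2.minEnclosingCircle(p),p.mean(0),len(p),cv2.fitEllipse(p[cv2.convexHull(p.astype(np.int32),returnPoints=False)[:,0]]))
print('plunger',back('wrist',*p.mean(0),.19,w))
b=[back('wrist',*q,.018,w) for q in((257,102),(320,229))];d=b[1]-b[0];print(b,np.linalg.norm(d),'yaw',np.arctan2(d[1],d[0]))
a,e=back('wrist',333,100,.076,w),back('wrist',330,180,.076,w);d=a-e;ang=np.degrees(np.arctan2(d[1],d[0]));print('handle',a,e,np.linalg.norm(d),ang,'axis',e+d/np.linalg.norm(d)*.022)
E
```

```text
((331.55908203125, 139.02235412597656), (13.269390106201172, 78.41729736328125), 2.2906100749969482) 988
((529.0, 90.5), 29.09047508239746) [519.       89.25668] 187 ((532.6571044921875, 91.60391998291016), (36.49123764038086, 59.809486389160156), 34.84032440185547)
plunger [0.52045203 0.08290605 0.19      ]
[array([ 0.41327315, -0.09821838,  0.018     ]), array([ 0.58652444, -0.12884707,  0.018     ])] 0.1759378483675722 yaw -0.17497969987823112
handle [ 0.45908921 -0.02477669  0.076     ] [ 0.52596443 -0.07387347  0.076     ] 0.08296257695648496 143.71556285279888 axis [ 0.50823047 -0.060854    0.076     ]
```

```bash
python3 - <<'E'
from h import *
from scipy.optimize import minimize
im=cv2.imread('pics/w1.png');w=tuple(np.load('w.npy',allow_pickle=True));g=im.max(axis=2)
print('cam at',-w[3].T@w[4])
m=np.zeros_like(g);m[85:195,315:350]=(g[85:195,315:350]<48)
n,l,s,c=cv2.connectedComponentsWithStats(m);k=1+s[1:,4].argmax();m=(l==k).astype(np.float32)*255;print(s[k])
def cost(p):
    x,y,a=p[0]/100+.5,p[1]/100,p[2]
    L=np.array([np.cos(a),np.sin(a)]);N=np.array([-L[1],L[0]]);P=[]
    for t in(.062,-.022):
        for q in(.007,-.007):
            for z in(.04,.076):P.append(proj('w',[x+L[0]*t+N[0]*q,y+L[1]*t+N[1]*q,z],w))
    h=cv2.convexHull(np.array(P,np.float32)*16).astype(np.int32)
    r=np.zeros(g.shape,np.uint8);cv2.fillConvexPoly(r,h,255,cv2.LINE_AA,4);return np.abs(r-m).sum()/255
best=min((minimize(cost,[.9+dx,-5.8,2.5],method='Nelder-Mead',options=dict(initial_simplex=[[.9,-5.8,2.5],[1.3+dx,-5.8,2.5],[.9,-6.3+dx,2.5],[.9,-5.8,2.6]])) for dx in(0,-.5,.3)),key=lambda r:r.fun)
print('axis',best.x[0]/100+.5,best.x[1]/100,np.degrees(best.x[2]),best.fun)
print('plunger',back('w',546,97,.19,w))
go(.510,-.058,.20,54)
E
```

```text
cam at [ 0.44124821 -0.02887049  0.44311455]
[ 324   99   17   81 1089]
axis 0.5078903729182641 -0.060396277725689916 143.84258770691363 195.83529663085938
plunger [0.53578669 0.0960752  0.19      ]
rows [ 0.6   1.49 10.76] [-0.002 -0.002  0.024] | t 1.9 pos [ 0.5068 -0.0735  0.3077] F [-0.2 -1.1  0.4] op 0.0854
```

```bash

python3 -m jog '[[0.9,1.25,10.8,0,0,0.027,0],[0.9,1.25,10.8,0,0,0.027,0],[0.9,1.25,10.8,0,0,0.027,0],[0.9,1.25,10.8,0,0,0.027,0],[0.9,1.25,10.8,0,0,0.027,0]]'
python3 -c "
from h import *
go(.5083,-.0598,.056,53.8)"
```

```text
t: 2.32
tool_pos: [0.505, -0.0568, 0.1984]
tool_rot: [-0.97, -2.982, 0.003]
contact_force: [0.6, -0.4, 1.1]
opening: 0.0856
rows [-0.51  0.   14.24] [-0.004 -0.005  0.003] | t 2.32 pos [ 0.505  -0.0568  0.1984] F [ 0.6 -0.4  1.1] op 0.0856
```

```bash

python3 -m jog '[[-0.5,0,4,0,0,0,60],[-0.5,0,8,0,0,0,120],[-0.5,0,11,0,0,0,120],[-0.5,0,13,0,0,0,120],[-0.5,0,14.2,0,0,0,120],[-0.5,0,14.2,0,0,0,120],[-0.5,0,14.2,0,0,0,120]]' 20
python3 -c "
from h import *
go(.5083,-.0598,.056,53.8)
save('wrist','w2.png')"
```

```text
t: 2.9
tool_pos: [0.5099, -0.06, 0.0586]
tool_rot: [-0.971, -2.985, 0.003]
contact_force: [0.5, 0.8, 0.7]
opening: 0.0449
rows [ 0.14 -0.08  0.26] [-0.002 -0.002  0.003] | t 2.9 pos [ 0.5099 -0.06    0.0586] F [0.5 0.8 0.7] op 0.0449
```

View pics/w2.png

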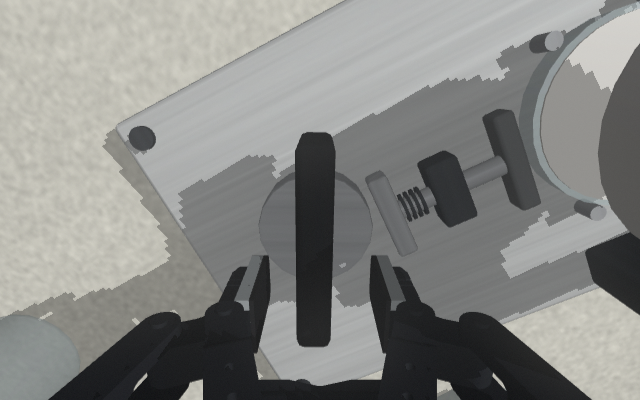

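Wrist view: the handle (centre column ~314) stands between the pads (inner edges 268 and 372, mid 320) and is parallel to them, so the offset is ~2 mm along tool −y. I'll correct that and close gently.

```bash

python3 -m jog '[[0,-0.25,0.2,0,0,0,120],[0,-0.25,0.2,0,0,0,170],[0,-0.25,0.2,0,0,0,190],[0,-0.25,0.2,0,0,0,210],[0,-0.25,0.2,0,0,0,225],[0,-0.25,0.2,0,0,0,225],[0,-0.25,0.2,0,0,0,225],[0,-0.25,0.2,0,0,0,225]]' 20
python3 -c "
from h import *
go(.510,-.0600,.056,-10)
o=get_obs();print(o['wrist_torque'],o['q'])"
```

```text
t: 3.62
tool_pos: [0.5094, -0.0625, 0.0583]
tool_rot: [0.971, 2.988, -0.003]
contact_force: [-2.6, -0.7, 5.3]
opening: 0.0137
rows [0.1  0.24 0.23] [-1.000e-03  2.000e-03  1.117e+00] | t 3.62 pos [ 0.5094 -0.0625  0.0583] F [-2.6 -0.7  5.3] op 0.0137
[-0.12752051  0.31789593 -0.06468212] [-0.26612675 -0.02565185  2.01341249 -0.00220185  1.15385402 -1.20723587]
```

```bash

python3 -m jog '[[0,0,0,0,0,0,225],[0,-0.025,0,0,0,0.1,225],[0.005,-0.05,0,0,0,0.2,225],[0.01,-0.075,0,0,0,0.3,225],[0.02,-0.1,0,0,0,0.4,225],[0.03,-0.12,0,0,0,0.5,225],[0.04,-0.135,0,0,0,0.56,225],[0.04,-0.135,0,0,0,0.56,225]]' 60
python3 -c "
from h import *
go(.5073,-.061,.056,-10)
o=get_obs();print(o['wrist_torque'],o['q'])"
```

```text
t: 4.28
tool_pos: [0.509, -0.0629, 0.0584]
tool_rot: [1.76, 2.601, -0.0]
contact_force: [2.5, 2.0, 0.5]
opening: 0.0131
rows [ 0.24 -0.08  0.24] [0.001 0.001 0.556] | t 4.28 pos [ 0.509  -0.0629  0.0584] F [2.5 2.  0.5] op 0.0131
[ 0.37529386 -0.34854392 -0.08769882] [-2.67816115e-01 -2.80160975e-02  2.01541076e+00 -6.70974765e-04
  1.15276039e+00 -6.48635699e-01]
```

```bash

python3 -m jog '[[0,-0.025,0,0,0,0.1,225],[0.005,-0.05,0,0,0,0.2,225],[0.01,-0.075,0,0,0,0.3,225],[0.02,-0.1,0,0,0,0.4,225],[0.03,-0.12,0,0,0,0.5,225],[0.04,-0.13,0,0,0,0.556,225],[0.04,-0.13,0,0,0,0.556,225],[0.04,-0.13,0,0,0,0.556,225]]'
python3 -c "
from h import *
go(.5073,-.061,.056,-10.02)
o=get_obs();print(o['wrist_torque'],o['q'])
w=cam('wrist');np.save('w.npy',np.array(w,dtype=object),allow_pickle=True)
save('wrist','w3.png')"
```

```text
t: 4.95
tool_pos: [0.5084, -0.0629, 0.0584]
tool_rot: [2.403, 2.019, 0.004]
contact_force: [5.2, 0.7, -1.7]
opening: 0.0127
rows [ 0.17 -0.15  0.24] [0.004 0.    0.002] | t 4.95 pos [ 0.5084 -0.0629  0.0584] F [ 5.2  0.7 -1.7] op 0.0127
[ 0.12816981 -0.74829992 -0.19639043] [-2.68604023e-01 -3.08444144e-02  2.01813050e+00  2.71135402e-04
  1.15061718e+00 -9.57758358e-02]
```

View pics/w3.png

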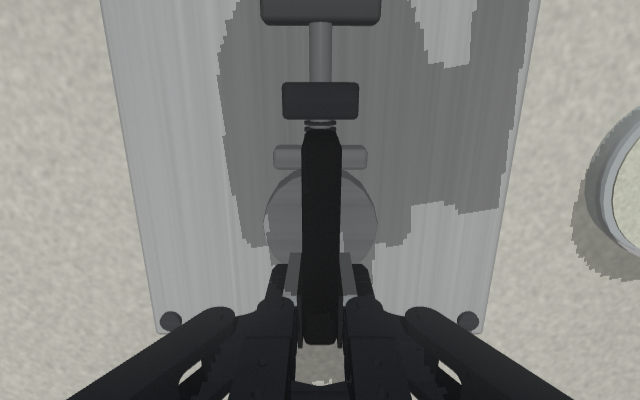

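The handle points straight up the image (centre 322 top, 320 bottom), in line with the jaw rod (320) and the bolt midpoint (319.5). I'll release, rise and check.

```bash

python3 -m jog '[[0,0,0,0,0,0,200],[0,0,0,0,0,0,150],[0,0,0,0,0,0,100],[0,0,0,0,0,0,100],[0,0,-4,0,0,0,100],[0,0,-8,0,0,0,100],[0,0,-12,0,0,0,100],[0,0,-12,0,0,0,100]]' 20
python3 -m jog '[[-8,0,-8,0,0,0,150],[-8,0,-8,0,0,0,255],[-8,0,-8,0,0,0,255],[-8,0,-8,0,0,0,255],[-8,0,-8,0,0,0,255],[-8,0,-8,0,0,0,255]]' 20
python3 -c "
from h import *
go(.5358,.0960,.24,-10.02)
w=cam('wrist');np.save('w.npy',np.array(w,dtype=object),allow_pickle=True)
save('wrist','w4.png')"
```

```text
t: 5.67
tool_pos: [0.5127, -0.0642, 0.1884]
tool_rot: [2.392, 2.012, 0.017]
contact_force: [0.5, -0.6, 1.3]
opening: 0.0521
t: 6.17
tool_pos: [0.4971, -0.1424, 0.2676]
tool_rot: [2.393, 2.012, 0.017]
contact_force: [0.1, -0.2, -0.6]
opening: 0.0001
rows [24.15 -0.33  2.72] [0.018 0.001 0.002] | t 6.17 pos [ 0.4971 -0.1424  0.2676] F [ 0.1 -0.2 -0.6] op 0.0001
```

View pics/w4.png

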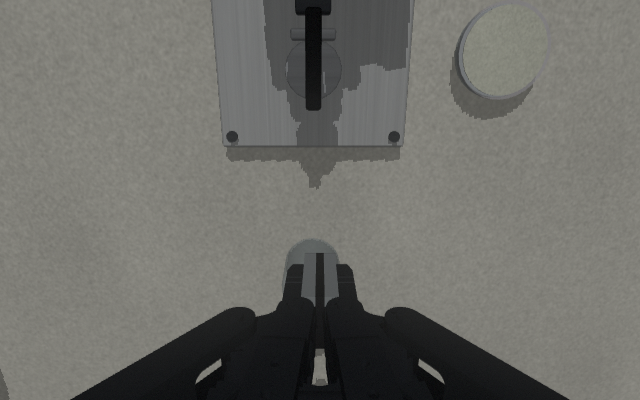

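The handle is upright at column 313, and the bolts (232,136) and (394,136) are level with midpoint 313. I'll check the angle numerically.

```bash
python3 - <<'E'
from h import *
im=cv2.imread('pics/w4.png');w=tuple(np.load('w.npy',allow_pickle=True));g=im.max(axis=2)
rows=np.arange(25,105,5);cs=[]
for r in rows:
    x=np.where(g[r,295:335]<40)[0]+295;cs.append((x.min(),x.max(),x.mean()))
print(np.array(cs)[::4]);pf=np.polyfit(rows,[c[2] for c in cs],1)
u=lambda r:np.polyval(pf,r)
d=back('w',u(20),20,.076,w)-back('w',u(105),105,.076,w);print('handle yaw',np.degrees(np.arctan2(d[1],d[0])),'want ~79.98')
def bolt(x,y):
    p=g[y-9:y+9,x-9:x+9].astype(float);m=p<60;i=np.argwhere(m).mean(0);return x-9+i[1],y-9+i[0]
b=[bolt(232,136),bolt(394,136)];q=[back('w',*k,.018,w) for k in b];d=q[1]-q[0];print(b,'station x yaw',np.degrees(np.arctan2(d[1],d[0])),'mid',(q[0]+q[1])/2)
E
```

```text
[[305.  321.  313. ]
 [305.  320.  312.5]
 [306.  320.  313. ]
 [306.  320.  313. ]]
handle yaw 79.88046679219002 want ~79.98
[(np.float64(231.75824175824175), np.float64(136.28571428571428)), (np.float64(393.75824175824175), np.float64(136.3956043956044))] station x yaw -10.077744424465001 mid [ 0.49956761 -0.11363266  0.018     ]
```

The handle sits within 0.2° of square. Next, above the plunger with closed fingers.

```bash

python3 -m jog '[[24.3,-0.3,0,0.018,0,0,255],[24.3,-0.3,0,0.018,0,0,255],[24.3,-0.3,0,0.018,0,0,255],[24.3,-0.3,0,0.018,0,0,255],[24.3,-0.3,0,0.018,0,0,255],[24.3,-0.3,0,0.018,0,0,255],[24.3,-0.3,0,0.018,0,0,255],[24.3,-0.3,0,0.018,0,0,255]]'
python3 -c "
from h import *
go(.5365,.0980,.21,-10.02)
save('wrist','w5.png')"
```

```text
t: 6.88
tool_pos: [0.5342, 0.1006, 0.2641]
tool_rot: [-2.396, -2.027, 0.008]
contact_force: [-0.4, -0.6, -0.1]
opening: 0.0004
rows [-0.2   0.3   5.41] [-0.005  0.002  0.008] | t 6.88 pos [0.5342 0.1006 0.2641] F [-0.4 -0.6 -0.1] op 0.0004
```

View pics/w5.png

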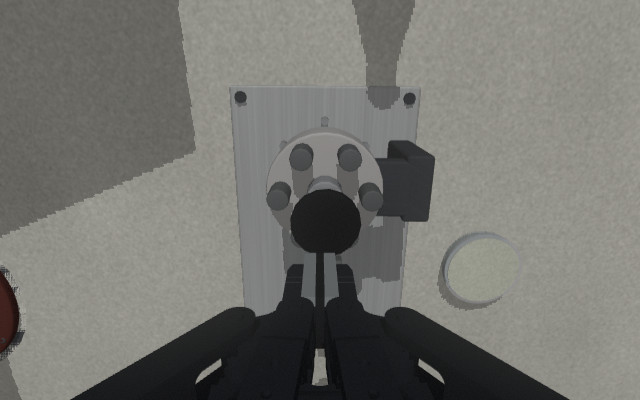

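The head (centre (326,222)) lies ~4 mm to tool +y of the fingers' column (320), matching the computed +3 mm. Descending to just above it.

```bash

python3 -m jog '[[-0.2,0.35,3,0,0,0,255],[-0.2,0.35,5,0,0,0,255],[-0.2,0.35,5.8,0,0,0,255],[-0.2,0.35,5.8,0,0,0,255],[-0.2,0.35,5.8,0,0,0,255]]'
python3 -c "
from h import *
go(.5365,.0980,.178,-10.02)
"
```

```text
t: 7.35
tool_pos: [0.537, 0.0958, 0.2063]
tool_rot: [-2.4, -2.023, 0.008]
contact_force: [0.2, -0.2, 0.7]
opening: 0.0
rows [ 0.22 -0.07  2.83] [-0.006  0.002  0.005] | t 7.35 pos [0.537  0.0958 0.2063] F [ 0.2 -0.2  0.7] op 0.0
```

```bash

python3 -m jog '[[0.1,0,0.4,0,0,0,255],[0.1,0,0.8,0,0,0,255],[0.1,0,1.2,0,0,0,255],[0.1,0,1.6,0,0,0,255],[0.1,0,2.0,0,0,0,255],[0.1,0,2.3,0,0,0,255],[0.1,0,2.5,0,0,0,255],[0.1,0,2.5,0,0,0,255]]'

```

```text
t: 8.02
tool_pos: [0.5381, 0.0966, 0.1831]
tool_rot: [-2.402, -2.024, 0.005]
contact_force: [-1.5, -0.9, 9.3]
opening: 0.0001
```

```bash

python3 -m jog '[[0,0,0.3,0,0,0,255],[0,0,0.5,0,0,0,255],[0,0,0.6,0,0,0,255],[0,0,0.6,0,0,0,255]]'

```

```text
t: 8.35
tool_pos: [0.5383, 0.0966, 0.179]
tool_rot: [2.402, 2.025, -0.005]
contact_force: [-4.5, -0.6, 10.1]
opening: -0.0002
```

```bash

python3 -m jog '[[0,0,0.2,0,0,0,255],[0,0,0.3,0,0,0,255],[0,0,0.3,0,0,0,255],[0,0,0.3,0,0,0,255]]'

```

```text
t: 8.68
tool_pos: [0.5383, 0.0966, 0.1781]
tool_rot: [2.402, 2.025, -0.005]
contact_force: [-4.9, -0.9, 10.3]
opening: -0.0001
```

```bash

python3 -m jog '[[0,0,0.3,0,0,0,255],[0,0,0.4,0,0,0,255],[0,0,0.4,0,0,0,255],[0,0,0.4,0,0,0,255]]'

```

```text
t: 9.02
tool_pos: [0.5384, 0.0966, 0.1779]
tool_rot: [2.401, 2.025, -0.006]
contact_force: [-10.1, -0.7, 16.9]
opening: -0.0001
```

Stop reached (force jumps while position stays put). Holding slightly firmer.

```bash

python3 -m jog '[[0.05,0,0.45,0,0,0,255],[0.05,0,0.45,0,0,0,255],[0.05,0,0.45,0,0,0,255],[0.05,0,0.45,0,0,0,255],[0.05,0,0.45,0,0,0,255],[0.05,0,0.45,0,0,0,255],[0.05,0,0.45,0,0,0,255],[0.05,0,0.45,0,0,0,255]]'
python3 -c "
from h import *
save('side','s2.png')"
```

```text
t: 9.68
tool_pos: [0.5384, 0.0966, 0.1779]
tool_rot: [2.4, 2.025, -0.008]
contact_force: [-11.5, -2.6, 20.4]
opening: 0.0004
```

Solid at the stop: 20 N with no movement, held over 0.6 s. Now a smooth straight rise, clear, then a look.

```bash

python3 -m jog '[[0,0,-0.4,0,0,0,255],[0,0,-0.9,0,0,0,255],[0,0,-1.5,0,0,0,255],[0,0,-2.2,0,0,0,255],[0,0,-3.2,0,0,0,255],[0,0,-6,0,0,0,255],[0,0,-10,0,0,0,255],[0,0,-12,0,0,0,255]]'
python3 -m jog '[[-15,0,-2,0,0,0,255],[-15,0,-2,0,0,0,255],[-15,0,-2,0,0,0,255],[-15,0,-2,0,0,0,255],[-15,0,-2,0,0,0,255],[-15,0,-2,0,0,0,255]]'
python3 - <<'E'
from h import *
w=cam('wrist');a=get_image('wrist')[:,:,::-1].copy();c=tuple(w)
b=cv2.imread('pics/side1.png')[160:300,220:360];s=get_image('side')[160:300,220:360,::-1];p=cv2.imread('pics/s2.png')[160:300,220:360]
print(get_obs()['tool_pos'],get_obs()['contact_force'])
st=np.hstack([cv2.resize(x,(250,250),interpolation=3) for x in(b,p,s)])
cv2.imwrite('pics/f.png',np.vstack([cv2.resize(a[:280],(750,328)),st]))
E
```

```text
t: 10.4
tool_pos: [0.5396, 0.0973, 0.3021]
tool_rot: [2.398, 2.024, -0.003]
contact_force: [0.7, 0.3, 1.5]
opening: -0.0001
t: 10.9
tool_pos: [0.5143, -0.0515, 0.3229]
tool_rot: [2.401, 2.02, -0.002]
contact_force: [0.3, -0.3, -0.9]
opening: -0.0002
[ 0.51431409 -0.04995353  0.32221302] [ 0.23127323 -0.04970518  0.17565871]
```

View pics/f.png

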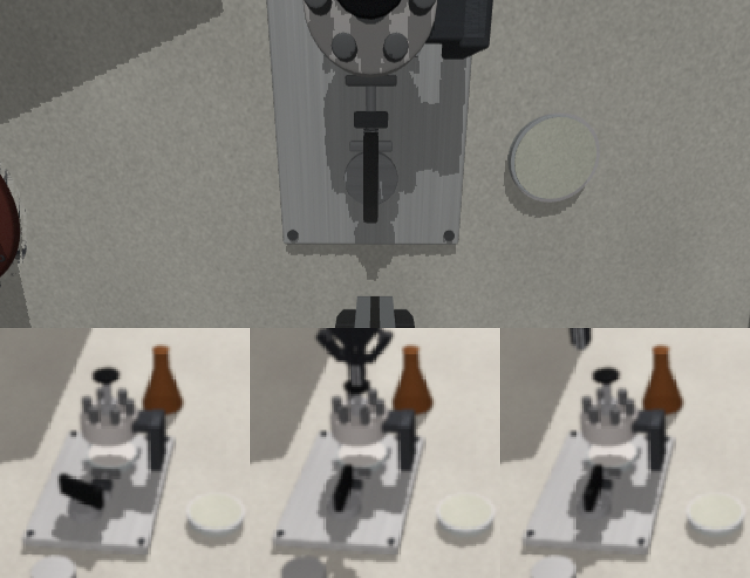

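The composite shows the plunger head back at its starting height: (606,376) in the right panel against (106,376) in the left, with the panels 250 px apart. The handle still points at the dispenser, and the flask, jar and spare dish haven't moved.

```bash
python3 -c "
from station import *
print(finish_job())"
```

```text
the job is handed in; nothing more can be done
None
```

The dish is clamped, the plunger was pressed to its stop and sprang back, and the job is handed in at about 11 s of the 48 s allowed.

- **Clamp:** I gripped the cam handle and turned it clockwise by about 1.12 rad. After release, the wrist image put it within about 0.2° of square to the jaw, and it still pointed straight at the dispenser in the last pictures.
- **Plunger:** I pressed it with closed fingers after the clamp was set. At the stop the force rose from 10 to 20 N with almost no further movement. I held it there for about 0.7 s, with about 11 N of sideways force from friction, then let it up. The final side image shows the head back at its starting height.
- **Bystanders:** The flask, the jar and the spare dish look unmoved in the before and after side images. The jar is only partly in that view.
- **Disagreement:** Positions worked out from the plate's bolts differed by 3 to 5 mm from those of the handle and plunger seen directly. I used the direct views, and the close-up looks and low contact forces bore them out.

I saw the jaw and dish only in pictures and did not measure the jaw's travel.

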